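# Clamp a half-lap block in the gluing easel

## Robot

A 6-joint arm with a two-finger parallel gripper is mounted at the origin on the work surface. World frame = base frame: x ahead of the robot, y to its left, z up, the work surface at z = 0. Lengths are in m, angles in rad, forces in N, time in s.
With the tool pointing down it reaches from about 0.425 to 0.95 m from the base axis. Payload 3.5 kg.
Tool frame: the origin (TCP) lies on the centre line of the jaws, within the pads' length; the fingertips stand 25 mm ahead of it and the grasp point (between the pads) lies 6 mm ahead of it (ctrl.finger_overhang is the distance from the TCP to the fingertips, in m); z points along the fingers, y is the line along which they close (so a half turn about z gives the same grasp; the last joint's range is limited). The gripper opens to 85 mm and grips with 20 to 120 N. Pads are 22 mm wide; open, the fingers measure 114 mm over their backs; the gripper's body (76 mm by 85 mm) begins 54 mm behind the grasp point. The pads swing forward as they close: fully open they stand 13 mm farther back than shut.
Start: joints at [1.026, 0.286, 1.577, -0, 1.279, -0.15], TCP at [0.26, 0.623, 0.225] pointing down, gripper open.
Joint ranges: [-2.77, 2.77], [-0.9, 2.22], [0.21, 2.48], [-1.53, 4.67], [0.24, 2.81], [-2.84, 2.84]. Speed limits (rad/s): [2.79, 2.79, 3.14, 3.14, 3.14, 3.14].

## Interface

Orientations are given as a unit quaternion [x, y, z, w].
In Python, from plant import get_state, imaging, job, ctrl gives the robot as it stands.
- The arm moves only by the tool jog_arm, never from a script. Its argument "increments" is a list of rows, each an object of numbers: "dx", "dy", "dz": the shift along the world's x, y, z each as a share of 12 cm, from -1 to 1; "ax", "ay", "az": the turn, a rotation vector about the world's x, y, z each as a share of pi/2 rad, from -1 to 1; "gripper": the gripper command: -1 is shut, 1 is fully open, values between are in proportion. A call has 1 to 10 rows; each row is the pose to reach, as a shift and turn from the pose commanded when the call began; what a row does not reach only later rows make up. A row lasts 1/10 s, in which the tool goes at most 50 mm and 8.59 degrees, less where a joint would pass 70% of its speed; a pose out of reach is approached as far as the arm can. A call with a number of a shift or a turn outside -1 to 1 is refused whole. A call with a gripper value outside its range is refused whole. The fingers move at their own pace and stop on an object; "force" is the grip in N (left out, the last holds). Time passes only in rows, so rows that repeat a pose let the fingers close. It gives the time, the measured TCP pose, the force, the opening and the grip force at its end, in the units of the state.
- get_state(): the state, without advancing time (a new reading comes with each control period).
- imaging.read_camera(name): name is "side" or "top"; returns a dict with "frame" (384x512x3 uint8, blue, green, red), "depth" (384x512 float32, m along the optical axis (not along the pixel's ray), 0 where there is no reading), "camera_matrix" (3x3 intrinsics, pixels), "dist" ([k1, k2, p1, p2, k3] as OpenCV has them; the pictures are not rectified), "extrinsics" (4x4, takes a point from camera to world coordinates). Camera axes: x right, y up, looking along -z (the intrinsics and any distortion apply to the point x, -y, -z); pixel columns grow to the right and rows downward; lengths in m; the calibration is good to about 2 mm. A picture is of the moment at which its call begins.
- job.sign_off(): hands the job in; it is judged then, once.
The state is a dict: "time": time; "qpos": joint angles; "dq": joint speeds; "joint_efforts": joint torques, N m; "eef_pos": TCP position; "tcp_rot": TCP orientation; "contact_force": force on the tool from outside, world axes, zero at the start; "wrist_torque": the same for the moment, N m; "opening": opening from 0.0 (shut) to 1.0 (fully open); "finger_force": force on a finger pad.
Only numpy, scipy, OpenCV 4.12 (cv2) and the standard library are available. Lean on these libraries where they do the work, as an engineer would, in place of code of your own. Each camera call takes 0.05 s, during which the arm holds its last target. There are 200 camera calls.

## Task

Get the pale notched pine block ready for gluing in the sloping easel: slide the jaw open by its red grip to make room, then lay the block flat on the bed, notch facing out, its long side resting against the two steel pins and one end towards the fixed blue stop. Then slide the jaw back along its rail until the block is held snugly between stop and jaw, with no gap at either end. Leave everything else on the table where it is.

Things in the scene. Friction and masses are not known exactly. Their poses are not given: they have to be found in the camera images.
- block: the workpiece: loose pale pine block, 96 (x) x 40 (y) x 24 mm (z), 60 g, a 40 mm long, 8 mm deep whitish notch across the middle of its top (16 mm thick there). Origin: centre of the underside. Lies flat on the table, notch up, inside the picture frame or on the open table. Either end may go to the stop, either long side to the pins.
- block_notch (a point): centre of the notch floor, 16 mm above the block's underside
- bed: sloping white bed of the easel, 160 mm (x) x 280 mm (y), tilted 30 degrees from level, facing the robot. Origin: centre of its top surface, 78 mm above the table; x points up the slope, y along the rail to the left, z out of the bed along its normal. The rail, 22 mm wide and 8 mm tall, runs along y at x = 35 mm.
- pins (a point): on the bed's surface, midway between two steel pins 10 mm thick, 16 mm tall and 68 mm apart along the bed's y, at bed x = -70 mm, y = -91 and -23 mm. A block resting against both has its lower long side at bed x = -65 mm, its centre at x = -45 mm.
- lamp_bar (a point): middle of the lamp bar, 20 mm thick, that runs level along the bed's y above the easel, 270 mm long, 235 mm above the table, on two posts behind the bed. A gripper pointing straight down at the red grip strikes it; one pointing along the bed's normal passes below and in front of it.
- stop_face (a point): point on the face of the fixed blue stop where the middle of a block's end bears, 11.5 mm above the bed, at bed x = -45, y = -105 mm; the face looks to +y of the bed. The stop is 46 mm (x) x 20 mm (y) x 20 mm tall.
- jaw (a joint): position of the sliding jaw along the rail, m: 0 nearest the stop (18 mm between stop and jaw faces), growing as the jaw opens to +y of the bed, end of travel 0.140; the clear gap between the faces is 18 mm + this value. It moves stiffly (about 2 N) and stays where it is left.
- jaw_grip (a point): centre of the top of the jaw's red grip, 58 mm above the bed; the grip is 26 mm (up the slope) x 22 mm (along the rail) and stands up 36 mm from a dark carriage of 44 x 36 mm whose top is 22 mm above the bed
- jaw_face (a point): centre of the jaw's blue pressing face, which looks to the stop: 80 mm down the slope from the grip's axis, 12 mm nearer the stop than it, 11.5 mm above the bed; the blue pad is 40 x 24 mm and 20 mm tall, a dark bar of that height joins it to the carriage
- frame: empty picture frame of pale wood lying flat, outside 190 (x) x 160 mm (y), inside 150 x 120 mm, 14 mm high, loose, origin under its centre; leave alone
- offcut: dark wood offcut without a notch, 70 x 40 x 24 mm, loose, origin under its centre; leave alone
- glue: dark blue glue bottle with white cap, 60 mm in diameter, 160 mm tall, upright, loose, origin under its centre; leave alone
- cap: small orange nozzle cap, 36 mm in diameter, 34 mm tall, loose, origin under its centre; leave alone
- brush: glue brush lying flat, 200 mm long (x), 42 mm wide, 20 mm high, loose, origin under its centre; leave alone
- sander: cork sanding block, 100 x 60 x 32 mm, loose, origin under its centre; leave alone
- jar: glass jar, 72 mm in diameter, 100 mm tall, upright, loose, origin under its centre; leave alone
Things that resemble listed ones, but are neither listed nor needed, are in the scene too. What is shaped like the block but pink is not meant.

How it is judged:
On the way, in this order (a step that is already met when the one before it is completed fails the run):
1. the jaw is slid open far enough to admit the block (gap over 100 mm) (value of joint jaw above 0.082 m), for 0.2 s.
2. the block lies flat on the bed, notch out, along the pins, between stop and jaw (y of block in the frame of bed between -0.062 and 0.06 m and x of block in the frame of bed between -0.052 and -0.038 m and z of block in the frame of bed between -0.004 and 0.004 m and z of block_notch in the frame of bed above 0.012 m and angle between the x axis of block and the y axis of bed, either way round below 0.08 rad), for 0.2 s.
At the end, for the whole second after the job is handed in: The block lies flat on the bed, notch outward, along the rail (4.5 degrees), centre within 7 mm of resting on the pins and 5 mm of touching the stop; underside within 4 mm of the bed; stop and jaw faces under 99.2 mm apart (block 96 mm); block and jaw at rest; nothing else disturbed (y of block in the frame of bed between -0.062 and -0.052 m and x of block in the frame of bed between -0.052 and -0.038 m and z of block in the frame of bed between -0.004 and 0.004 m and z of block_notch in the frame of bed above 0.012 m and angle between the x axis of block and the y axis of bed, either way round below 0.08 rad and distance between jaw_face and stop_face below 0.0992 m and linear speed of block below 0.01 m/s and velocity of joint jaw between -0.005 and 0.005 m/s).
It fails at once if a thing that is not part of the job is shifted by more than 20 mm (distance of any of frame, offcut, glue, cap, brush, sander, jar from where it was at the start of the episode above 0.02 m).
It fails at once if a thing that is not part of the job is knocked over (angle between any of frame, offcut, glue, cap, brush, sander, jar's own z axis and vertical above 0.35 rad).
It also fails if it takes over 67 s, if anything falls off the work surface, if the arm or the gripper's body presses on something with over 40 N, if the wrist force passes 120 N, or if a joint passes its speed limit or range.

## Working session

There is one attempt and no reset: what is moved stays moved. The work goes in short steps, Python scripts to look and compute and a tool call to move; the robot and the scene stay as the last step left them, time stands still between calls to the robot, and variables do not carry over. Pictures are saved under pics/ and viewed, at most 12 in all, crops included, and the job is handed in when it is done.

Besides the shell and the picture viewer there is one more tool, called after "Emit:" as name(argument=value, ...), one argument or row to a line, values as JSON. jog_arm: Moves the arm, as the interface text tells. Shift numbers are shares of 12 cm and turn numbers shares of pi/2 rad, none past 1 either way. Its arguments: {"type":"object","properties":{"increments":{"type":"array"},"force":{"type":"number"}},"required":["increments"]}

```bash
mkdir -p pics; ls
python3 - <<'E'
from plant import get_state, imaging
import cv2,numpy as np
for n in("top","side"):
    r=imaging.read_camera(n); np.savez(f"{n}0.npz",**{k:np.asarray(v) for k,v in r.items()})
    cv2.imwrite(f"pics/{n}0.png",r["frame"]); print(r["camera_matrix"],r["dist"],r["extrinsics"])
print(get_state())
E
```

```text
pics
[[490.90011051   0.         259.05133606]
 [  0.         490.90011051 187.11100156]
 [  0.           0.           1.        ]] [-0.01803376  0.          0.          0.          0.        ] [[ 0.05418546  0.97649244 -0.20862994  0.21223905]
 [-0.99852186  0.05387737 -0.00716353 -0.09359856]
 [ 0.0042453   0.20870972  0.97796842  1.45907251]
 [ 0.          0.          0.          1.        ]]
[[472.68520897   0.         260.24436567]
 [  0.         472.68520897 193.11619865]
 [  0.           0.           1.        ]] [-0.15264815  0.          0.          0.          0.        ] [[ 7.18764439e-01  4.44809476e-01 -5.34342785e-01 -9.88427048e-02]
 [-6.95253363e-01  4.60586119e-01 -5.51799953e-01 -7.41377529e-01]
 [ 6.65021014e-04  7.68117802e-01  6.40308207e-01  8.83317407e-01]
 [ 0.00000000e+00  0.00000000e+00  0.00000000e+00  1.00000000e+00]]
{'time': 0.1, 'qpos': array([ 1.02600992e+00,  2.87081556e-01,  1.57802734e+00,  7.44673209e-06,
        1.27858570e+00, -1.50003679e-01]), 'dq': array([-0.00187319, -0.00102858, -0.0036116 ,  0.00166494,  0.00068147,
       -0.00124886]), 'joint_efforts': array([ 2.55776831e-04, -4.07296014e+01, -2.93699151e+01, -1.34660540e-04,
        3.47942230e-03,  2.21029859e-05]), 'eef_pos': array([0.25926823, 0.62257007, 0.22358428]), 'tcp_rot': array([ 1.96112968e-01,  9.80580746e-01, -9.86975623e-04, -3.61154236e-04]), 'contact_force': array([ 0.26558478, -0.0753936 , -0.54280642]), 'wrist_torque': array([-0.02137463,  0.00022861,  0.02027771]), 'finger_force': 0.0, 'opening': 0.9999525211087719}
```

View pics/top0.png

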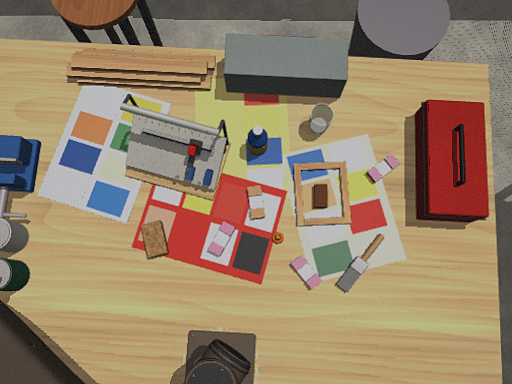

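View pics/side0.png

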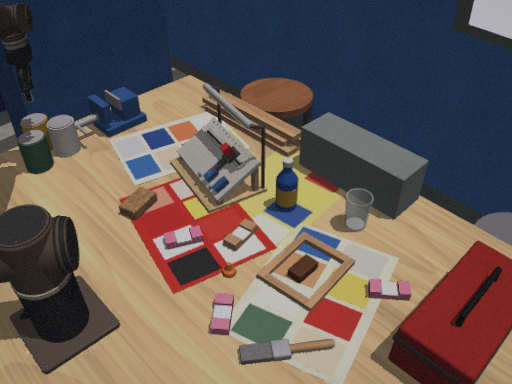

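Top view: the easel is at about (178,150) with its red grip at (192,149). Lookalikes for the block:
- tan block with whitish notch at (257,202)
- pink ones at (221,239), (306,271) and (383,168)
- dark offcut at (320,196)
- cork sander at (154,239)

I choose the tan notched one at (257,202), which is at (240,235) in the side view. Next I'll check it in a crop and measure.

```bash
cat > h.py <<'E'
import numpy as np,cv2
from plant import imaging,get_state
def load(n): return {k:v for k,v in np.load(f"{n}0.npz").items()}
def cloud(r):
    """world point per pixel, HxWx3, nan where no depth"""
    d=r["depth"].astype(float); h,w=d.shape
    uv=np.stack(np.meshgrid(np.arange(w),np.arange(h)),-1).reshape(-1,1,2).astype(float)
    n=cv2.undistortPoints(uv,r["camera_matrix"],r["dist"]).reshape(h,w,2)
    d=np.where(d>0,d,np.nan)
    c=np.stack([n[...,0]*d,-n[...,1]*d,-d],-1)
    E=r["extrinsics"]; return c@E[:3,:3].T+E[:3,3]
def proj(r,p):
    E=r["extrinsics"]; c=(np.atleast_2d(p)-E[:3,3])@E[:3,:3]; c=c*[1,-1,-1]
    return cv2.projectPoints(c,np.zeros(3),np.zeros(3),r["camera_matrix"],r["dist"])[0].reshape(-1,2)
E
python3 - <<'E'
from h import *
t=load("top"); P=cloud(t); hsv=cv2.cvtColor(t["frame"],cv2.COLOR_BGR2HSV)
def reg(u0,u1,v0,v1,m): 
    s=np.zeros(m.shape,bool); s[v0:v1,u0:u1]=True; return P[s&m]
# block: raised pts
b=reg(242,272,180,224,(P[...,2]>.010)&(P[...,2]<.04))
r=cv2.minAreaRect((b[:,:2]*1000).astype(np.float32)); print("block",r,len(b),np.percentile(b[:,2],[5,50,95]))
print(cv2.boxPoints(r))
red=reg(180,205,135,165,((hsv[...,0]<8)|(hsv[...,0]>172))&(hsv[...,1]>150)&(P[...,2]>.05))
print("grip",len(red),red.mean(0),np.percentile(red,[2,98],axis=0)); top=red[red[:,2]>np.percentile(red[:,2],60)];print(top.mean(0))
# bed plane: low-saturation bright points
s=reg(125,232,130,195,(hsv[...,1]<60)&(P[...,2]>.03)&(P[...,2]<.13))
c=np.median(s,0)
from scipy.optimize import least_squares
f=lambda q:(q[0]*(s[:,0]-c[0])+q[1]*(s[:,1]-c[1])+q[2]-s[:,2])
q=least_squares(f,[.5,0,c[2]],loss="soft_l1",f_scale=.002).x
print("plane",q,np.degrees(np.arctan(np.hypot(*q[:2]))),np.degrees(np.arctan2(q[1],q[0])))
inl=s[abs(f(q))<.003]; print(len(s),len(inl))
r=cv2.minAreaRect((inl[:,:2]*1000).astype(np.float32));print("bed",r,cv2.boxPoints(r),np.percentile(inl[:,2],[1,99]))
# blue
bl=reg(150,232,155,195,(hsv[...,0]>95)&(hsv[...,0]<125)&(hsv[...,1]>120)&(P[...,2]>.02))
_,L,C=cv2.kmeans(bl.astype(np.float32),2,None,(3,20,1e-4),5,2);print("blues",C,np.bincount(L.ravel()))
for n,(u,v) in {"glue":(257,135),"jar":(320,120),"cap":(278,238)}.items():
    k=P[v-4:v+5,u-4:u+5].reshape(-1,3);print(n,np.nanmedian(k,0))
im=t["frame"];a=cv2.resize(im[85:230,110:290],None,fx=4,fy=4,interpolation=cv2.INTER_CUBIC);cv2.imwrite("pics/crop1.png",a)
E
```

```text
block ((477.012451171875, -72.86799621582031), (119.98699188232422, 53.98634338378906), 18.6717586517334) 427 [0.01234819 0.02149533 0.02797711]
[[ 411.53476   -66.502205]
 [ 428.81827  -117.64715 ]
 [ 542.4901    -79.23379 ]
 [ 525.20667   -28.088844]]
grip 96 [0.59076269 0.10786559 0.14288854] [[0.57505364 0.09675797 0.11532644]
 [0.61024649 0.12256141 0.15358635]]
[0.59096748 0.1076339  0.14918773]
plane [ 0.57343971 -0.13274606  0.0774106 ] 30.481235217891268 -13.033866700832345
4054 2094
bed ((597.425048828125, 168.97369384765625), (281.1575622558594, 137.12892150878906), 77.52238464355469) [[500.10684   46.529236]
 [633.9969    16.901398]
 [694.7433   291.41815 ]
 [560.8532   321.046   ]] [0.03891626 0.11755101]
blues [[0.5291674  0.06678843 0.07535851]
 [0.5394995  0.11698154 0.07532162]] [101  60]
glue [ 0.64153502 -0.0702541   0.14805499]
jar [ 0.74645576 -0.26142028  0.00639966]
cap [ 0.36940272 -0.1465025   0.01617511]
```

View pics/crop1.png

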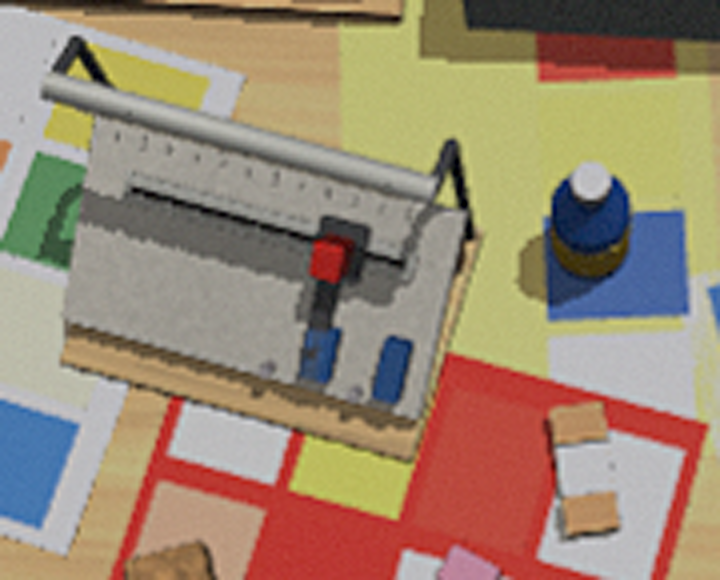

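The crop shows tan ends at (254,191) and (257,214) with a whitish notch between them, so it is the pine block. The jaw pad is at px (189,173), the stop at (208,177) and the grip at (192,149). Next I'll refine the poses by fitting blobs in both views.

```bash
cat > fit.py <<'E'
from h import *
from scipy.optimize import least_squares
from scipy.spatial.transform import Rotation as R
I={n:load(n) for n in("top","side")}
def box(c,s): return np.array([[c[0]+i*s[0]/2,c[1]+j*s[1]/2,c[2]+k*s[2]/2] for i in(-1,1) for j in(-1,1) for k in(-1,1)])
def cen(r,p):
    m=cv2.moments(cv2.convexHull(proj(r,p).astype(np.float32)));return np.array([m["m10"],m["m01"]])/m["m00"]
def blob(n,uv,cond):
    hsv=cv2.cvtColor(I[n]["frame"],cv2.COLOR_BGR2HSV).astype(int)
    m=cond(hsv).astype(np.uint8); k,L,S,C=cv2.connectedComponentsWithStats(m)
    ok=[i for i in range(1,k) if S[i,4]>15]; i=min(ok,key=lambda i:np.hypot(*(C[i]-uv)))
    print(n,uv,C[i].round(1),S[i]); return C[i]
def bedT(q): return R.from_euler("ZY",[q[2],-np.pi/6]).as_matrix(),np.array([q[0],q[1],.078])
E
cat > a.py <<'E'
from fit import *
blue=lambda h:(h[...,0]>95)&(h[...,0]<125)&(h[...,1]>120)&(h[...,2]>40)
red=lambda h:((h[...,0]<8)|(h[...,0]>172))&(h[...,1]>150)&(h[...,2]>60)
tan=lambda h:(h[...,0]>8)&(h[...,0]<20)&(h[...,1]>70)&(h[...,2]>110)
O={}
for n,st,pad,gr,e1,e2 in(("top",(208,177),(189,174),(192,149),(254.5,191),(257.5,214)),("side",(221,180),(209,190),(227,151),(232,241),(247,230))):
    O[n]=[blob(n,st,blue),blob(n,pad,blue),blob(n,gr,red),blob(n,e1,tan),blob(n,e2,tan)]
def mod(n,q):
    Rm,t=bedT(q);r=I[n];j=q[3]
    return [cen(r,b@Rm.T+t) for b in(box((-.045,-.115,.01),(.046,.02,.02)),box((-.045,-.075+j,.0115),(.04,.024,.02)),box((.035,-.075+j,.040),(.026,.022,.036)))]
f=lambda q:np.concatenate([np.ravel(np.array(mod(n,q))-O[n][:3]) for n in O])
s=least_squares(f,[.597,.169,-.22,.014],x_scale=[.1,.1,.1,.1],loss="soft_l1");print("bed",s.x,f(s.x).round(1))
def modb(n,q):
    Rm=R.from_euler("Z",q[2]).as_matrix();t=np.array([q[0],q[1],0]);r=I[n]
    return [cen(r,box((sg*.034,0,.012),(.028,.04,.024))@Rm.T+t) for sg in(1,-1)]
def fb(q,ns=("top","side")): 
    return np.concatenate([np.ravel(np.array(modb(n,q))-(O[n][3:] if n=="top" else O[n][:2:-1])) for n in ns])
s=least_squares(lambda q:fb(q,("top",)),[.47,-.073,.0]);print("block top only",s.x,fb(s.x).round(1))
s=least_squares(fb,s.x,loss="soft_l1");print("block",s.x,fb(s.x).round(1))
E
python3 a.py
```

```text
top (208, 177) [207.6 177. ] [203 169  10  17 101]
top (189, 174) [191.2 172.9] [188 167   7  13  54]
top (192, 149) [192.1 149.2] [188 144  10  12  92]
top (254.5, 191) [254.  190.4] [247 185  15  11 126]
top (257.5, 214) [257.1 212.7] [250 208  15  11 122]
side (221, 180) [219.8 184. ] [212 177  16  15 120]
side (209, 190) [219.8 184. ] [212 177  16  15 120]
side (227, 151) [226.5 149.5] [220 143  14  14 110]
side (232, 241) [232. 239.] [224 233  17  13 119]
side (247, 230) [248.  224.1] [240 219  17  12 115]
bed [ 0.59912362  0.17058731 -0.21983158  0.01211597] [ 0.   0.2 -0.8 -0.3  1.1 -0.3  0.5  0.5 -8.2 -9.6  1.2  0.3]
block top only [ 0.47478903 -0.07516248  0.00373353] [ 2.1  0.5 -2.1  0.5  2.   3.8 -1.2  1.7]
block [ 0.47759819 -0.07175391  0.00373355] [ 1.  -0.5 -3.2 -0.5  1.9  2.7 -1.2  0.5]
```

```bash
sed -i 's/x_scale=\[.1,.1,.1,.1\]/diff_step=1e-3/; s/\[.47,-.073,.0\])/[.47,-.073,.1],diff_step=1e-3)/; s/least_squares(fb,s.x,/least_squares(fb,s.x,diff_step=1e-3,/; s/for n in O\])$/for n in O])*np.r_[np.ones(8),0,0,1,1]/' a.py; python3 a.py | grep -v "^top\|^side"
python3 - <<'E'
from fit import *
a=np.hstack([cv2.resize(I["side"]["frame"][100:220,160:280],None,fx=4,fy=4)]);cv2.imwrite("pics/crop2.png",a)
E
```

```text
bed [ 0.59465799  0.17511747 -0.16745775  0.01010884] [-0.3 -0.1 -0.7  0.4  0.2  0.2  0.6  0.1 -0.  -0.   0.2  0.2]
block top only [ 0.47622374 -0.07482488  0.19064381] [ 0.   0.1 -0.  -0.1  0.5  2.4  0.9  2.5]
block [ 0.4771199  -0.0719795   0.17631636] [-0.8 -0.3 -1.1 -0.4  0.2  1.8  0.3  1.7]
```

View pics/crop2.png

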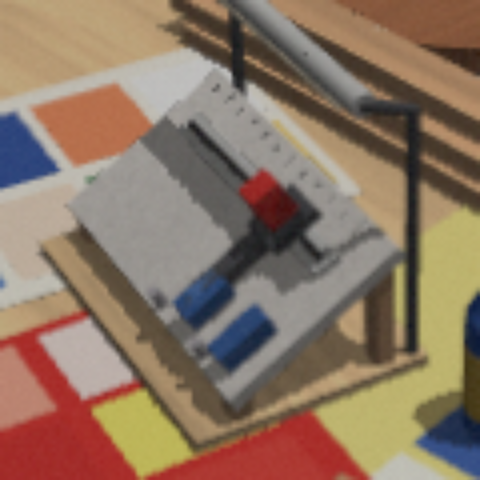

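Side crop: the stop is at (221,184.5), the pad at (211,174) and the grip at (227,149.5). The bed corners are clear at (177.5,152), (219,201), (260.5,164) and (214.5,117.5), so I'll add them to pin down the yaw.

```bash
cat > b.py <<'E'
exec(open("a.py").read().split("f=lambda q")[0])
O["side"][1]=np.array([210.7,174.3]);O["top"][1]=np.array([190,173.7])
cs=np.array([[-.08,.14,0],[-.08,-.14,0],[.08,-.14,0],[.08,.14,0]])
CO={"top":(cs[[0,1,2]],np.array([[126,165.8],[213,189.2],[226.8,137.5]])),"side":(cs,np.array([[177.5,152],[218.8,200.8],[260.5,163.8],[214.5,117.5]]))}
def g(q,ns=("top","side")):
    Rm,t=bedT(q); o=[]
    for n in ns:
        o+=[np.ravel(np.array(mod(n,q))-O[n][:3]),np.ravel(proj(I[n],CO[n][0]@Rm.T+t)-CO[n][1])]
    return np.concatenate(o)
for ns in(("top",),("side",),("top","side")):
    s=least_squares(lambda q:g(q,ns),[.597,.169,-.2,.014],diff_step=1e-3,loss="soft_l1");print("bed",ns,s.x.round(4));
print(g(s.x).round(1)); Rm,t=bedT(s.x);j=s.x[3]
for k,p in dict(grip=(.035,-.075+j,.058),pins=(-.07,-.057,0),stop=(-.045,-.105,.0115),low=(-.08,0,0),up=(.08,0,0)).items(): print(k,(Rm@p+t).round(4))
print("axes",Rm.round(4))
E
python3 b.py|grep -v "^top\|^side"
```

```text
bed ('top',) [ 0.5976  0.17   -0.2092  0.0149]
bed ('side',) [ 0.5967  0.1645 -0.2267  0.0214]
bed ('top', 'side') [ 0.5978  0.1677 -0.2187  0.0175]
[ 1.   0.7 -0.4 -1.1  0.3 -0.3 -0.6 -0.7  2.1  0.7 -0.1  1.   0.9  1.2
  0.3 -0.1  0.6  0.  -1.2 -1.  -1.5 -0.3 -0.1 -2.4 -0.5 -0.5]
grip [0.5866 0.1113 0.1457]
pins [0.5262 0.1252 0.043 ]
stop [0.5313 0.0749 0.0655]
low [0.5301 0.1827 0.038 ]
up [0.6654 0.1527 0.118 ]
axes [[ 0.8454  0.217  -0.4881]
 [-0.1879  0.9762  0.1085]
 [ 0.5    -0.      0.866 ]]
```

```bash
cat > plan.py <<'E'
from h import *
from scipy.spatial.transform import Rotation as R
T=np.array([.5975,.1685,.078]); B=R.from_euler("ZY",[-.218,-np.pi/6]).as_matrix()
def bed(p): return B@np.asarray(p)+T
def tool(y,z): y=y-z*(y@z); y=y/np.linalg.norm(y); return np.column_stack([np.cross(y,z),y,z])
GRIP=tool(B[:,1],-B[:,2]); PLACE=tool(B[:,0],-B[:,2])
def down(yaw): return tool(np.array([np.cos(yaw),np.sin(yaw),0]),np.array([0,0,-1.]))
def inc(p,Rt):
    s=get_state(); Rc=R.from_quat(s["tcp_rot"])
    rv=(R.from_matrix(Rt)*Rc.inv()).as_rotvec()
    print("t",round(s["time"],1),"d",((np.asarray(p)-s["eef_pos"])/.12).round(3),"a",(rv/(np.pi/2)).round(3),"deg",round(np.degrees(np.linalg.norm(rv)),1),"bedpos",(B.T@(s["eef_pos"]-T)).round(4),"q",s["qpos"].round(2))
E
python3 - <<'E'
from plan import *
from plant import ctrl
print(ctrl.finger_overhang,[a for a in dir(ctrl) if a[0]!="_"])
t=load("top");P=cloud(t)
for u,v in((125,107),(170,119),(215,131.5)):
    k=P[int(v)-3:int(v)+4,u-2:u+3].reshape(-1,3);k=k[k[:,2]>.2];m=np.median(k,0);print(m,B.T@(m-T))
inc(bed((.035,-.0595,.155)),GRIP)
E
```

```text
0.025 ['Unreachable', 'finger_overhang']
[0.6667851  0.27798024 0.24321607] [0.12068471 0.12187386 0.12109773]
[0.64075167 0.15774119 0.24235511] [ 0.12076321 -0.00114981  0.12005826]
[0.61288842 0.03763014 0.24382688] [ 0.12043693 -0.12444426  0.12194609]
t 0.1 d [ 2.327 -4.183  0.051] a [-0.099 -0.319  0.11 ] deg 31.7 bedpos [-0.2982  0.3702  0.3403] q [ 1.03  0.29  1.58  0.    1.28 -0.15]
```

Emit:
jog_arm(
  increments=[
    {"dz": 0.8,"gripper": 0.3},
    {"dx": 0.5,"dy": -0.8,"dz": 0.8,"gripper": 0.3},
    {"dx": 0.8,"dy": -1,"dz": 0.8,"gripper": 0.3},
    {"dx": 0.8,"dy": -1,"dz": 0.8,"gripper": 0.3},
  ],
  force=40,
)

```text
$.increments[0]: bad value
```

Emit:
jog_arm(
  increments=[
    {"dx": 0,"dy": 0,"dz": 0.8,"ax": 0,"ay": 0,"az": 0,"gripper": 0.3},
    {"dx": 0.5,"dy": -0.8,"dz": 0.8,"ax": 0,"ay": 0,"az": 0,"gripper": 0.3},
    {"dx": 0.8,"dy": -1,"dz": 0.8,"ax": 0,"ay": 0,"az": 0,"gripper": 0.3},
    {"dx": 0.8,"dy": -1,"dz": 0.8,"ax": 0,"ay": 0,"az": 0,"gripper": 0.3},
  ],
  force=40,
)

```text
time: 0.5
eef_pos: [0.3487, 0.5101, 0.3187]
tcp_rot: [0.195, 0.981, 0.0, 0.0]
contact_force: [1.0, 1.0, -0.0]
opening: 0.65
finger_force: 0.0
```

Emit:
jog_arm(
  increments=[
    {"dx": 0.3,"dy": -1,"dz": 0,"ax": -0.1,"ay": -0.32,"az": 0.11,"gripper": 0.3},
    {"dx": 0.3,"dy": -1,"dz": 0,"ax": -0.1,"ay": -0.32,"az": 0.11,"gripper": 0.3},
    {"dx": 0.3,"dy": -1,"dz": 0,"ax": -0.1,"ay": -0.32,"az": 0.11,"gripper": 0.3},
    {"dx": 0.3,"dy": -1,"dz": 0,"ax": -0.1,"ay": -0.32,"az": 0.11,"gripper": 0.3},
  ],
)

```text
time: 0.9
eef_pos: [0.3846, 0.3884, 0.3179]
tcp_rot: [0.105, 0.959, -0.028, 0.261]
contact_force: [0.4, 0.7, -0.2]
opening: 0.649
finger_force: 0.0
```

Emit:
jog_arm(
  increments=[
    {"dx": 0.3,"dy": -1,"dz": 0,"ax": 0,"ay": 0,"az": 0,"gripper": 0.3},
    {"dx": 0.3,"dy": -1,"dz": 0,"ax": 0,"ay": 0,"az": 0,"gripper": 0.3},
    {"dx": 0.3,"dy": -1,"dz": 0,"ax": 0,"ay": 0,"az": 0,"gripper": 0.3},
  ],
)

```text
time: 1.2
eef_pos: [0.4199, 0.269, 0.3173]
tcp_rot: [0.105, 0.96, -0.028, 0.258]
contact_force: [-0.6, -0.1, 0.7]
opening: 0.647
finger_force: 0.0
```

Emit:
jog_arm(
  increments=[
    {"dx": 0.3,"dy": -1,"dz": 0,"ax": 0,"ay": 0,"az": 0,"gripper": 0.3},
    {"dx": 0.3,"dy": -1,"dz": 0,"ax": 0,"ay": 0,"az": 0,"gripper": 0.3},
    {"dx": 0.3,"dy": -1,"dz": 0,"ax": 0,"ay": 0,"az": 0,"gripper": 0.3},
    {"dx": 0.3,"dy": -1,"dz": 0,"ax": 0,"ay": 0,"az": 0,"gripper": 0.3},
  ],
)

```text
time: 1.6
eef_pos: [0.4566, 0.1482, 0.3177]
tcp_rot: [0.108, 0.96, -0.028, 0.258]
contact_force: [-0.3, 0.3, -0.7]
opening: 0.651
finger_force: 0.0
```

```bash
python3 -c "
from plan import *
inc(bed((.035,-.0595,.155)),GRIP);inc(bed((.035,-.0595,.055)),GRIP)"
```

```text
t 1.6 d [ 0.683 -0.23  -0.733] a [-0.     0.002  0.003] deg 0.3 bedpos [ 0.0046 -0.0503  0.2741] q [ 0.22 -0.48  2.18 -0.26  0.97 -1.03]
t 1.6 d [ 1.089 -0.32  -1.455] a [-0.     0.002  0.003] deg 0.3 bedpos [ 0.0046 -0.0503  0.2741] q [ 0.22 -0.48  2.18 -0.26  0.97 -1.03]
```

Emit:
jog_arm(
  increments=[
    {"dx": 0.683,"dy": -0.23,"dz": -0.733,"ax": 0,"ay": 0,"az": 0,"gripper": 0.3},
    {"dx": 0.683,"dy": -0.23,"dz": -0.733,"ax": 0,"ay": 0,"az": 0,"gripper": 0.3},
    {"dx": 0.683,"dy": -0.23,"dz": -0.733,"ax": 0,"ay": 0,"az": 0,"gripper": 0.3},
    {"dx": 0.683,"dy": -0.23,"dz": -0.733,"ax": 0,"ay": 0,"az": 0,"gripper": 0.3},
  ],
)

```text
time: 2.0
eef_pos: [0.5372, 0.1233, 0.2253]
tcp_rot: [0.105, 0.961, -0.028, 0.254]
contact_force: [0.2, 0.8, 0.0]
opening: 0.649
finger_force: 0.0
```

Emit:
jog_arm(
  increments=[
    {"dx": 0.14,"dy": -0.03,"dz": -0.24,"ax": 0,"ay": 0,"az": 0,"gripper": 0.3},
    {"dx": 0.27,"dy": -0.06,"dz": -0.48,"ax": 0,"ay": 0,"az": 0,"gripper": 0.3},
    {"dx": 0.4,"dy": -0.09,"dz": -0.72,"ax": 0,"ay": 0,"az": 0,"gripper": 0.3},
    {"dx": 0.4,"dy": -0.09,"dz": -0.72,"ax": 0,"ay": 0,"az": 0,"gripper": 0.3},
  ],
)

```text
time: 2.4
eef_pos: [0.5844, 0.1133, 0.1396]
tcp_rot: [0.105, 0.961, -0.028, 0.255]
contact_force: [-0.0, -0.1, -0.3]
opening: 0.651
finger_force: 0.0
```

```bash
python3 -c "
from plan import *
inc(bed((.035,-.0595,.055)),GRIP)
r=imaging.read_camera('side');cv2.imwrite('pics/s1.png',cv2.resize(r['frame'][80:220,140:300],None,fx=4,fy=4))"
```

```text
t 2.4 d [ 0.025 -0.029  0.029] a [-0.    -0.003 -0.001] deg 0.3 bedpos [ 0.0301 -0.0567  0.0538] q [ 0.09 -0.01  2.14 -0.3   0.53 -1.05]
```

View pics/s1.png

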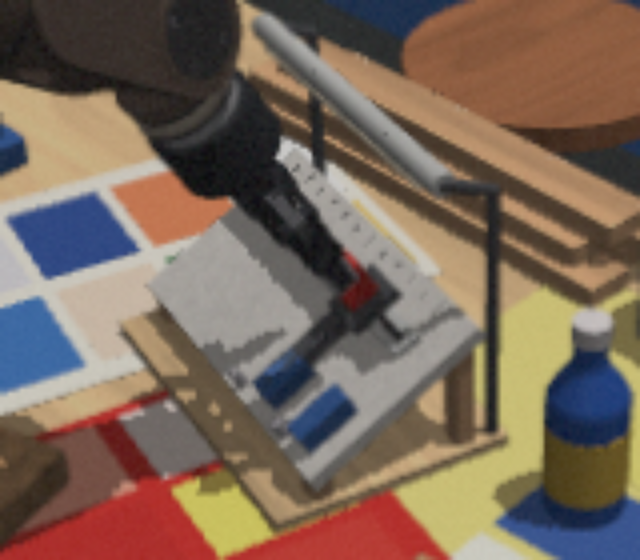

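The crop shows the gripper along the bed's normal at the red grip (360,285), well clear of the bar. I'll close on the grip.

Emit:
jog_arm(
  increments=[
    {"dx": 0.03,"dy": -0.01,"dz": 0.02,"ax": 0,"ay": 0,"az": 0,"gripper": 0},
    {"dx": 0.03,"dy": -0.01,"dz": 0.02,"ax": 0,"ay": 0,"az": 0,"gripper": -0.6},
    {"dx": 0.03,"dy": -0.01,"dz": 0.02,"ax": 0,"ay": 0,"az": 0,"gripper": -1},
    {"dx": 0.03,"dy": -0.01,"dz": 0.02,"ax": 0,"ay": 0,"az": 0,"gripper": -1},
    {"dx": 0.03,"dy": -0.01,"dz": 0.02,"ax": 0,"ay": 0,"az": 0,"gripper": -1},
    {"dx": 0.03,"dy": -0.01,"dz": 0.02,"ax": 0,"ay": 0,"az": 0,"gripper": -1},
    {"dx": 0.03,"dy": -0.01,"dz": 0.02,"ax": 0,"ay": 0,"az": 0,"gripper": -1},
    {"dx": 0.03,"dy": -0.01,"dz": 0.02,"ax": 0,"ay": 0,"az": 0,"gripper": -1},
  ],
  force=40,
)

```text
time: 3.25
eef_pos: [0.5899, 0.1115, 0.146]
tcp_rot: [0.105, 0.96, -0.027, 0.258]
contact_force: [-0.9, -0.1, 0.1]
opening: -0.003
finger_force: 0.0
```

Missed: the fingers are fully shut. Looking at both views.

```bash
python3 -c "
from plan import *
s=get_state();p=s['eef_pos'];Rm=R.from_quat(s['tcp_rot']).as_matrix();tip=p+.025*Rm[:,2]
print(p,B.T@(p-T),B.T@(tip-T))
o=[]
for n in('top','side'):
  r=imaging.read_camera(n);uv=proj(r,[p,tip,bed((.035,-.0595,.058))]);print(n,uv.round(1));c=uv[1].astype(int)
  o.append(cv2.resize(r['frame'][c[1]-35:c[1]+35,c[0]-33:c[0]+33],None,fx=6,fy=6))
cv2.imwrite('pics/s2.png',np.hstack(o))"
```

```text
[0.58988894 0.11154093 0.1460184 ] [ 0.03824236 -0.05725707  0.05646164] [ 0.03829574 -0.05721491  0.03146174]
top [[190.7 149.1]
 [193.1 147.1]
 [191.1 150.5]]
side [[224.8 145.3]
 [229.1 150.4]
 [224.1 146.2]]
```

View pics/s2.png

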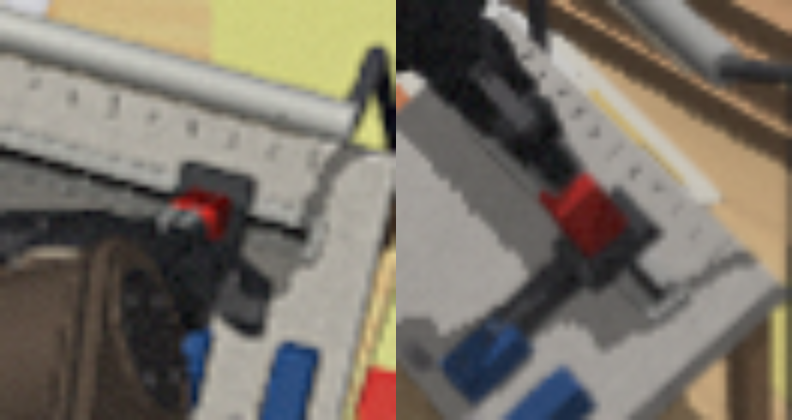

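```bash
python3 -c "
from plan import *
s=get_state();p=s['eef_pos'];Rm=R.from_quat(s['tcp_rot']).as_matrix();print(s['opening'],s['contact_force'])
for n in('top','side'):
  r=imaging.read_camera(n);P=cloud(r)
  q=(P-p)@Rm; b=(P-T)@B
  hsv=cv2.cvtColor(r['frame'],cv2.COLOR_BGR2HSV).astype(int)
  m=(abs(q[...,0])<.05)&(abs(q[...,1])<.06)&(q[...,2]>-.12)&(b[...,2]>.04)
  red=((hsv[...,0]<8)|(hsv[...,0]>172))&(hsv[...,1]>130)
  f=m&~red
  print(n,'grip red bed pts',np.percentile(b[m&red],[3,50,97],axis=0).round(3).tolist())
  k=q[f];k=k[k[:,2]>-.06]
  for lo in np.arange(-.06,.04,.01):
    g=k[(k[:,2]>=lo)&(k[:,2]<lo+.01)]
    if len(g):print(round(lo,2),len(g),np.median(g,0).round(3),g.min(0).round(3),g.max(0).round(3))
"
```

```text
0.0036566929332681546 [ 0.06999611 -0.38566873  0.33441668]
top grip red bed pts [[0.036, -0.072, 0.042], [0.047, -0.067, 0.053], [0.049, -0.054, 0.074]]
-0.06 24 [-0.011 -0.014 -0.055] [-0.014 -0.033 -0.059] [-0.     0.023 -0.05 ]
-0.05 1 [-0.011 -0.004 -0.041] [-0.011 -0.004 -0.041] [-0.011 -0.004 -0.041]
-0.04 10 [-0.01  -0.003 -0.034] [-0.012 -0.015 -0.039] [-0.004  0.003 -0.031]
-0.03 8 [-0.008 -0.008 -0.027] [-0.012 -0.015 -0.029] [-0.007  0.008 -0.024]
-0.02 6 [-0.01  -0.004 -0.015] [-0.01  -0.009 -0.019] [-0.006  0.002 -0.013]
-0.01 1 [-0.01   0.004 -0.01 ] [-0.01   0.004 -0.01 ] [-0.01   0.004 -0.01 ]
side grip red bed pts [[0.023, -0.072, 0.042], [0.034, -0.067, 0.053], [0.045, -0.054, 0.063]]
-0.06 13 [ 0.002 -0.031 -0.055] [-0.009 -0.036 -0.06 ] [ 0.014 -0.012 -0.051]
-0.04 13 [ 0.001 -0.016 -0.033] [-0.005 -0.018 -0.04 ] [ 0.011 -0.01  -0.03 ]
-0.03 19 [ 0.001 -0.013 -0.026] [-0.009 -0.019 -0.029] [ 0.01  -0.003 -0.021]
-0.02 21 [ 0.002 -0.009 -0.016] [-0.01  -0.015 -0.019] [ 0.012 -0.    -0.011]
-0.01 2 [ 0.004 -0.01  -0.005] [-0.008 -0.011 -0.009] [ 0.017 -0.009 -0.002]
0.0 5 [-0.007 -0.001  0.003] [-0.009 -0.01   0.   ] [0.017 0.002 0.008]
```

Emit:
jog_arm(
  increments=[
    {"dx": -0.12,"dy": 0.03,"dz": 0.22,"ax": 0,"ay": 0,"az": 0,"gripper": -1},
    {"dx": -0.24,"dy": 0.05,"dz": 0.43,"ax": 0,"ay": 0,"az": 0,"gripper": -1},
    {"dx": -0.24,"dy": 0.05,"dz": 0.43,"ax": 0,"ay": 0,"az": 0,"gripper": -1},
  ],
)

```text
time: 3.75
eef_pos: [0.5625, 0.1182, 0.2022]
tcp_rot: [0.105, 0.959, -0.027, 0.262]
contact_force: [-0.4, -0.5, 0.6]
opening: 0.0
finger_force: 0.0
```

```bash
python3 -c "
from plan import *
s=get_state();p=s['eef_pos'];Rm=R.from_quat(s['tcp_rot']).as_matrix();print(p,s['opening'],B.T@(p-T))
o=[]
for n in('top','side'):
  r=imaging.read_camera(n);P=cloud(r); q=(P-p)@Rm; b=(P-T)@B
  k=q[(abs(q[...,0])<.03)&(abs(q[...,1])<.04)&(q[...,2]>-.06)&(b[...,2]>.072)]
  for lo in np.arange(-.06,.04,.01):
    g=k[(k[:,2]>=lo)&(k[:,2]<lo+.01)]
    if len(g):print(round(lo,2),len(g),np.median(g,0).round(3),g.min(0).round(3),g.max(0).round(3))
  uv=proj(r,[p,p+.025*Rm[:,2]]).astype(int); f=r['frame'].copy()
  c=uv[1];im=cv2.resize(f[c[1]-30:c[1]+30,c[0]-30:c[0]+30],None,fx=6,fy=6,interpolation=cv2.INTER_NEAREST)
  for w in uv: cv2.drawMarker(im,tuple(int(x) for x in (w-c+30)*6+3),(0,255,0),0,12,1)
  o.append(im)
cv2.imwrite('pics/s3.png',np.hstack(o))"
```

```text
[0.56248587 0.11821633 0.2022336 ] 0.00040977483716421524 [ 0.04192958 -0.05666632  0.11924455]
-0.06 28 [-0.011 -0.016 -0.057] [-0.014 -0.033 -0.06 ] [ 0.008  0.032 -0.051]
-0.05 12 [-0.011 -0.003 -0.047] [-0.012 -0.019 -0.05 ] [-0.006  0.012 -0.04 ]
-0.04 7 [-0.011 -0.006 -0.035] [-0.013 -0.014 -0.038] [-0.006  0.004 -0.032]
-0.03 13 [-0.01  -0.009 -0.028] [-0.011 -0.016 -0.029] [-0.006  0.008 -0.021]
-0.02 10 [-0.01  -0.003 -0.014] [-0.011 -0.012 -0.02 ] [-0.005  0.013 -0.012]
-0.06 17 [ 0.008 -0.031 -0.055] [-0.012 -0.036 -0.06 ] [ 0.015 -0.009 -0.052]
-0.05 2 [ 0.009 -0.011 -0.049] [ 0.002 -0.026 -0.049] [ 0.015  0.005 -0.049]
-0.04 14 [ 0.001 -0.013 -0.033] [-0.008 -0.015 -0.038] [ 0.009 -0.008 -0.03 ]
-0.03 26 [ 0.002 -0.013 -0.025] [-0.009 -0.016 -0.029] [ 0.012 -0.004 -0.02 ]
-0.02 18 [ 0.002 -0.01  -0.016] [-0.009 -0.015 -0.018] [ 0.011 -0.004 -0.011]
-0.01 8 [ 0.002 -0.008 -0.008] [-0.006 -0.009 -0.01 ] [ 0.011 -0.004 -0.003]
```

View pics/s3.png

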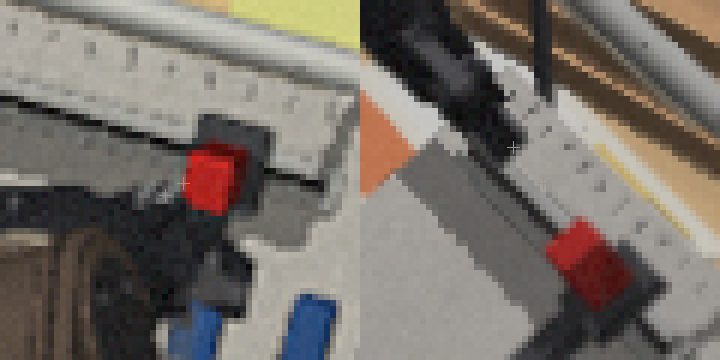

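In free air the shut fingertips end at about the reported TCP (marker at crop (513,148) in the side view), not 25 mm ahead of it. Lateral position is right. I'll use a tip offset of about 0 and go about 25 mm deeper.

Emit:
jog_arm(
  increments=[
    {"dx": 0,"dy": 0,"dz": 0,"ax": 0,"ay": 0,"az": 0,"gripper": 0.3},
    {"dx": 0,"dy": 0,"dz": 0,"ax": 0,"ay": 0,"az": 0,"gripper": 0.3},
    {"dx": 0,"dy": 0,"dz": 0,"ax": 0,"ay": 0,"az": 0,"gripper": 0.3},
    {"dx": 0,"dy": 0,"dz": 0,"ax": 0,"ay": 0,"az": 0,"gripper": 0.3},
    {"dx": 0,"dy": 0,"dz": 0,"ax": 0,"ay": 0,"az": 0,"gripper": 0.3},
  ],
)

```text
time: 4.35
eef_pos: [0.5611, 0.1175, 0.1973]
tcp_rot: [0.105, 0.96, -0.027, 0.258]
contact_force: [0.5, 0.2, 0.4]
opening: 0.651
finger_force: 0.0
```

```bash
python3 -c "
from plan import *
inc(bed((.035,-.062,.075)),GRIP)
inc(bed((.035,-.062,.034)),GRIP)"
```

```text
t 4.3 d [ 0.133 -0.067 -0.307] a [-0.001  0.001 -0.   ] deg 0.1 bedpos [ 0.0384 -0.0576  0.1155] q [ 0.1  -0.14  2.15 -0.26  0.65 -1.08]
t 4.3 d [ 0.3   -0.104 -0.603] a [-0.001  0.001 -0.   ] deg 0.1 bedpos [ 0.0384 -0.0576  0.1155] q [ 0.1  -0.14  2.15 -0.26  0.65 -1.08]
```

Emit:
jog_arm(
  increments=[
    {"dx": 0.06,"dy": -0.05,"dz": -0.15,"ax": 0,"ay": 0,"az": 0,"gripper": 0.3},
    {"dx": 0.13,"dy": -0.067,"dz": -0.3,"ax": 0,"ay": 0,"az": 0,"gripper": 0.3},
    {"dx": 0.22,"dy": -0.085,"dz": -0.45,"ax": 0,"ay": 0,"az": 0,"gripper": 0.3},
    {"dx": 0.3,"dy": -0.104,"dz": -0.6,"ax": 0,"ay": 0,"az": 0,"gripper": 0.3},
    {"dx": 0.3,"dy": -0.104,"dz": -0.6,"ax": 0,"ay": 0,"az": 0,"gripper": -1},
    {"dx": 0.3,"dy": -0.104,"dz": -0.6,"ax": 0,"ay": 0,"az": 0,"gripper": -1},
    {"dx": 0.3,"dy": -0.104,"dz": -0.6,"ax": 0,"ay": 0,"az": 0,"gripper": -1},
    {"dx": 0.3,"dy": -0.104,"dz": -0.6,"ax": 0,"ay": 0,"az": 0,"gripper": -1},
    {"dx": 0.3,"dy": -0.104,"dz": -0.6,"ax": 0,"ay": 0,"az": 0,"gripper": -1},
  ],
  force=40,
)

```text
time: 5.25
eef_pos: [0.5969, 0.1054, 0.126]
tcp_rot: [0.105, 0.96, -0.027, 0.259]
contact_force: [0.0, 1.8, -2.9]
opening: 0.248
finger_force: 41.4
```

Gripped. I'll drag the jaw open by 100 mm.

Emit:
jog_arm(
  increments=[
    {"dx": 0.02,"dy": 0.1,"dz": 0,"ax": 0,"ay": 0,"az": 0,"gripper": -1},
    {"dx": 0.054,"dy": 0.24,"dz": 0,"ax": 0,"ay": 0,"az": 0,"gripper": -1},
    {"dx": 0.09,"dy": 0.4,"dz": 0,"ax": 0,"ay": 0,"az": 0,"gripper": -1},
    {"dx": 0.126,"dy": 0.57,"dz": 0,"ax": 0,"ay": 0,"az": 0,"gripper": -1},
    {"dx": 0.16,"dy": 0.72,"dz": 0,"ax": 0,"ay": 0,"az": 0,"gripper": -1},
    {"dx": 0.187,"dy": 0.84,"dz": 0,"ax": 0,"ay": 0,"az": 0,"gripper": -1},
    {"dx": 0.187,"dy": 0.84,"dz": 0,"ax": 0,"ay": 0,"az": 0,"gripper": -1},
    {"dx": 0.187,"dy": 0.84,"dz": 0,"ax": 0,"ay": 0,"az": 0,"gripper": -1},
  ],
)

```text
time: 6.05
eef_pos: [0.6198, 0.2062, 0.1261]
tcp_rot: [0.105, 0.96, -0.027, 0.259]
contact_force: [1.7, 2.4, -3.4]
opening: 0.249
finger_force: 41.3
```

Emit:
jog_arm(
  increments=[
    {"dx": 0,"dy": 0,"dz": 0,"ax": 0,"ay": 0,"az": 0,"gripper": 0.3},
    {"dx": 0,"dy": 0,"dz": 0,"ax": 0,"ay": 0,"az": 0,"gripper": 0.3},
    {"dx": 0,"dy": 0,"dz": 0,"ax": 0,"ay": 0,"az": 0,"gripper": 0.3},
    {"dx": 0,"dy": 0,"dz": 0,"ax": 0,"ay": 0,"az": 0,"gripper": 0.3},
    {"dx": -0.15,"dy": 0.03,"dz": 0.26,"ax": 0,"ay": 0,"az": 0,"gripper": 0.3},
    {"dx": -0.3,"dy": 0.06,"dz": 0.52,"ax": 0,"ay": 0,"az": 0,"gripper": 0.3},
    {"dx": -0.5,"dy": 0.1,"dz": 0.87,"ax": 0,"ay": 0,"az": 0,"gripper": 0.3},
    {"dx": -0.5,"dy": 0.1,"dz": 0.87,"ax": 0,"ay": 0,"az": 0,"gripper": 0.3},
  ],
)

```text
time: 6.85
eef_pos: [0.5613, 0.2196, 0.2389]
tcp_rot: [0.105, 0.958, -0.025, 0.265]
contact_force: [0.7, 0.7, 1.0]
opening: 0.649
finger_force: 0.0
```

```bash
python3 -c "
from plan import *
r=imaging.read_camera('side');P=cloud(r);b=(P-T)@B;h=cv2.cvtColor(r['frame'],cv2.COLOR_BGR2HSV).astype(int)
m=((h[...,0]<8)|(h[...,0]>172))&(h[...,1]>130)&(b[...,2]>.03)&(b[...,2]<.07)&(abs(b[...,0]-.03)<.03)&(abs(b[...,1])<.12)
print('grip',np.percentile(b[m],[3,50,97],axis=0).round(3))
inc((.477,-.073,.13),down(-1.394))"
```

```text
grip [[0.023 0.028 0.033]
 [0.035 0.032 0.051]
 [0.046 0.048 0.059]]
t 6.9 d [-0.698 -2.433 -0.88 ] a [ 0.472 -0.004 -1.693] deg 158.2 bedpos [0.0382 0.0413 0.1599] q [ 0.31 -0.09  2.03 -0.37  0.76 -0.83]
```

Emit:
jog_arm(
  increments=[
    {"dx": -0.4,"dy": -0.1,"dz": 0.3,"ax": 0,"ay": 0,"az": 0,"gripper": 0.3},
    {"dx": -0.8,"dy": -0.4,"dz": 0.3,"ax": 0.236,"ay": 0,"az": -0.846,"gripper": 0.3},
    {"dx": -0.8,"dy": -0.8,"dz": 0.3,"ax": 0.236,"ay": 0,"az": -0.846,"gripper": 0.3},
    {"dx": -0.8,"dy": -1,"dz": 0.3,"ax": 0.236,"ay": 0,"az": -0.846,"gripper": 0.3},
    {"dx": -0.8,"dy": -1,"dz": 0.3,"ax": 0.236,"ay": 0,"az": -0.846,"gripper": 0.3},
    {"dx": -0.8,"dy": -1,"dz": 0.3,"ax": 0.236,"ay": 0,"az": -0.846,"gripper": 0.3},
    {"dx": -0.8,"dy": -1,"dz": 0.3,"ax": 0.236,"ay": 0,"az": -0.846,"gripper": 0.3},
    {"dx": -0.8,"dy": -1,"dz": 0.3,"ax": 0.236,"ay": 0,"az": -0.846,"gripper": 0.3},
    {"dx": -0.8,"dy": -1,"dz": 0.3,"ax": 0.236,"ay": 0,"az": -0.846,"gripper": 0.3},
    {"dx": -0.8,"dy": -1,"dz": 0.3,"ax": 0.236,"ay": 0,"az": -0.846,"gripper": 0.3},
  ],
)

```text
time: 7.9
eef_pos: [0.4633, 0.0977, 0.2646]
tcp_rot: [0.705, 0.689, -0.017, 0.166]
contact_force: [0.2, 0.5, 1.4]
opening: 0.649
finger_force: 0.0
```

```bash
python3 -c "
from plan import *
inc((.477,-.073,.13),down(-1.394))"
```

```text
t 7.9 d [ 0.114 -1.422 -1.122] a [ 0.231 -0.003 -0.864] deg 80.5 bedpos [-0.0069 -0.0982  0.2195] q [ 0.15 -0.27  2.09 -0.32  1.17  0.27]
```

Emit:
jog_arm(
  increments=[
    {"dx": 0.1,"dy": -0.4,"dz": 0,"ax": 0.231,"ay": -0.003,"az": -0.864,"gripper": 0.5},
    {"dx": 0.1,"dy": -0.8,"dz": 0,"ax": 0.231,"ay": -0.003,"az": -0.864,"gripper": 0.5},
    {"dx": 0.11,"dy": -1,"dz": -0.1,"ax": 0.231,"ay": -0.003,"az": -0.864,"gripper": 0.5},
    {"dx": 0.11,"dy": -1,"dz": -0.1,"ax": 0.231,"ay": -0.003,"az": -0.864,"gripper": 0.5},
    {"dx": 0.11,"dy": -1,"dz": -0.1,"ax": 0.231,"ay": -0.003,"az": -0.864,"gripper": 0.5},
    {"dx": 0.11,"dy": -1,"dz": -0.1,"ax": 0.231,"ay": -0.003,"az": -0.864,"gripper": 0.5},
    {"dx": 0.11,"dy": -1,"dz": -0.1,"ax": 0.231,"ay": -0.003,"az": -0.864,"gripper": 0.5},
    {"dx": 0.11,"dy": -1,"dz": -0.1,"ax": 0.231,"ay": -0.003,"az": -0.864,"gripper": 0.5},
    {"dx": 0.11,"dy": -1,"dz": -0.1,"ax": 0.231,"ay": -0.003,"az": -0.864,"gripper": 0.5},
    {"dx": 0.11,"dy": -1,"dz": -0.1,"ax": 0.231,"ay": -0.003,"az": -0.864,"gripper": 0.5},
  ],
)

```text
time: 8.9
eef_pos: [0.4765, -0.0228, 0.2526]
tcp_rot: [0.996, 0.088, -0.001, 0.002]
contact_force: [0.5, 0.3, -0.1]
opening: 0.748
finger_force: 0.0
```

```bash
python3 -c "
from plan import *
inc((.477,-.073,.09),down(-1.394))"
```

```text
t 8.9 d [ 0.004 -0.418 -1.355] a [ 0.002 -0.001  0.   ] deg 0.2 bedpos [ 0.0208 -0.2129  0.1896] q [-0.26 -0.18  2.02 -0.    1.31  1.14]
```

Emit:
jog_arm(
  increments=[
    {"dx": 0,"dy": -0.42,"dz": -0.3,"ax": 0,"ay": 0,"az": 0,"gripper": 0.5},
    {"dx": 0,"dy": -0.42,"dz": -0.7,"ax": 0,"ay": 0,"az": 0,"gripper": 0.5},
    {"dx": 0,"dy": -0.42,"dz": -1,"ax": 0,"ay": 0,"az": 0,"gripper": 0.5},
    {"dx": 0,"dy": -0.42,"dz": -1,"ax": 0,"ay": 0,"az": 0,"gripper": 0.5},
  ],
)

```text
time: 9.3
eef_pos: [0.4713, -0.0713, 0.1265]
tcp_rot: [0.996, 0.09, -0.007, -0.001]
contact_force: [0.1, 1.1, -0.5]
opening: 0.753
finger_force: 0.0
```

```bash
python3 -c "
from plan import *
s=get_state();p=s['eef_pos'];Rm=R.from_quat(s['tcp_rot']).as_matrix();print(p,s['opening'])
for n in('top','side'):
  r=imaging.read_camera(n);P=cloud(r); q=(P-p)@Rm
  k=q[(abs(q[...,0])<.025)&(abs(q[...,1])<.065)&(q[...,2]>-.06)&(P[...,2]>.045)]
  for lo in np.arange(-.06,.05,.01):
    g=k[(k[:,2]>=lo)&(k[:,2]<lo+.01)]
    if len(g):print(round(lo,2),len(g),np.median(g,0).round(3),g.min(0).round(3),g.max(0).round(3))
c=proj(r,[.477,-.073,.06])[0].astype(int)
cv2.imwrite('pics/s4.png',cv2.resize(r['frame'][c[1]-50:c[1]+50,c[0]-50:c[0]+50],None,fx=5,fy=5))"
```

```text
[ 0.47128053 -0.07131599  0.12653535] 0.7525034109226031
-0.06 42 [-0.004 -0.031 -0.054] [-0.011 -0.051 -0.059] [ 0.013  0.048 -0.05 ]
-0.05 58 [-0.004  0.002 -0.045] [-0.012 -0.042 -0.05 ] [ 0.013  0.049 -0.04 ]
-0.04 62 [-0.004  0.033 -0.035] [-0.011 -0.043 -0.04 ] [ 0.013  0.048 -0.03 ]
-0.03 49 [-0.004 -0.03  -0.025] [-0.011 -0.044 -0.03 ] [ 0.012  0.047 -0.02 ]
-0.02 13 [-0.003 -0.031 -0.018] [-0.009 -0.037 -0.02 ] [ 0.011  0.04  -0.014]
```

View pics/s4.png

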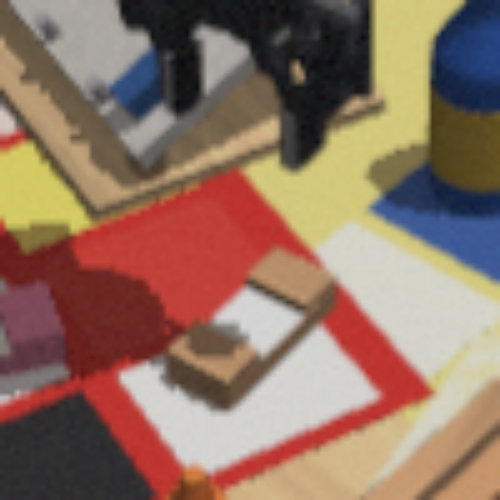

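The view shows the block at (250,330) with its notch up, and the open fingers directly above in line across its width. The tips sit 15 mm behind the TCP at this opening. I'll descend to TCP z ≈ -0.003.

```bash
python3 -c "
from plan import *
inc((.477,-.073,-.003),down(-1.394))"
```

```text
t 9.4 d [ 0.006 -0.004 -1.137] a [ 0.002 -0.001 -0.003] deg 0.3 bedpos [-0.0296 -0.2615  0.0812] q [-0.36 -0.05  2.12 -0.    1.07  1.03]
```

Emit:
jog_arm(
  increments=[
    {"dx": 0,"dy": 0,"dz": -0.35,"ax": 0,"ay": 0,"az": 0,"gripper": 0.5},
    {"dx": 0,"dy": 0,"dz": -0.65,"ax": 0,"ay": 0,"az": 0,"gripper": 0.5},
    {"dx": 0,"dy": 0,"dz": -0.9,"ax": 0,"ay": 0,"az": 0,"gripper": 0.5},
    {"dx": 0,"dy": 0,"dz": -1,"ax": 0,"ay": 0,"az": 0,"gripper": 0.5},
    {"dx": 0,"dy": 0,"dz": -1,"ax": 0,"ay": 0,"az": 0,"gripper": 0.5},
  ],
)

```text
time: 9.9
eef_pos: [0.4775, -0.0725, 0.0147]
tcp_rot: [0.996, 0.091, 0.0, 0.002]
contact_force: [0.7, -0.2, 0.8]
opening: 0.748
finger_force: 0.0
```

Emit:
jog_arm(
  increments=[
    {"dx": 0,"dy": 0,"dz": -0.07,"ax": 0,"ay": 0,"az": 0,"gripper": 0.5},
    {"dx": 0,"dy": 0,"dz": -0.135,"ax": 0,"ay": 0,"az": 0,"gripper": 0.5},
    {"dx": 0,"dy": 0,"dz": -0.135,"ax": 0,"ay": 0,"az": 0,"gripper": 0.2},
    {"dx": 0,"dy": 0,"dz": -0.135,"ax": 0,"ay": 0,"az": 0,"gripper": -0.3},
    {"dx": 0,"dy": 0,"dz": -0.135,"ax": 0,"ay": 0,"az": 0,"gripper": -0.3},
    {"dx": 0,"dy": 0,"dz": -0.135,"ax": 0,"ay": 0,"az": 0,"gripper": -0.3},
    {"dx": 0,"dy": 0,"dz": -0.135,"ax": 0,"ay": 0,"az": 0,"gripper": -0.3},
  ],
  force=40,
)

```text
time: 10.6
eef_pos: [0.4774, -0.0727, -0.0014]
tcp_rot: [0.996, 0.091, 0.001, 0.003]
contact_force: [-0.2, -0.0, 3.4]
opening: 0.453
finger_force: 41.1
```

```bash
python3 -c "
from plan import *
inc(bed((-.044,-.049,.12)),PLACE)"
```

```text
t 10.6 d [0.114 1.788 1.345] a [-0.252 -0.242  0.728] deg 72.7 bedpos [-0.0961 -0.2615 -0.0362] q [-0.36  0.19  2.17 -0.01  0.78  1.03]
```

Emit:
jog_arm(
  increments=[
    {"dx": 0,"dy": 0,"dz": 0.2,"ax": 0,"ay": 0,"az": 0,"gripper": -0.3},
    {"dx": 0,"dy": 0,"dz": 0.5,"ax": 0,"ay": 0,"az": 0,"gripper": -0.3},
    {"dx": -0.1,"dy": 0,"dz": 0.8,"ax": 0,"ay": 0,"az": 0,"gripper": -0.3},
    {"dx": -0.2,"dy": 0,"dz": 1,"ax": 0,"ay": 0,"az": 0,"gripper": -0.3},
    {"dx": -0.2,"dy": 0,"dz": 1,"ax": 0,"ay": 0,"az": 0,"gripper": -0.3},
  ],
)

```text
time: 11.1
eef_pos: [0.4541, -0.0732, 0.1213]
tcp_rot: [0.996, 0.091, 0.003, 0.004]
contact_force: [0.4, -0.4, -0.6]
opening: 0.455
finger_force: 40.7
```

Emit:
jog_arm(
  increments=[
    {"dx": 0,"dy": 0.1,"dz": 0.3,"ax": -0.252,"ay": -0.242,"az": 0.728,"gripper": -0.3},
    {"dx": 0,"dy": 0.3,"dz": 0.6,"ax": -0.252,"ay": -0.242,"az": 0.728,"gripper": -0.3},
    {"dx": 0,"dy": 0.5,"dz": 0.8,"ax": -0.252,"ay": -0.242,"az": 0.728,"gripper": -0.3},
    {"dx": 0,"dy": 0.8,"dz": 0.8,"ax": -0.252,"ay": -0.242,"az": 0.728,"gripper": -0.3},
    {"dx": 0,"dy": 1,"dz": 0.8,"ax": -0.252,"ay": -0.242,"az": 0.728,"gripper": -0.3},
    {"dx": 0,"dy": 1,"dz": 0.8,"ax": -0.252,"ay": -0.242,"az": 0.728,"gripper": -0.3},
    {"dx": 0,"dy": 1,"dz": 0.8,"ax": -0.252,"ay": -0.242,"az": 0.728,"gripper": -0.3},
    {"dx": 0,"dy": 1,"dz": 0.8,"ax": -0.252,"ay": -0.242,"az": 0.728,"gripper": -0.3},
    {"dx": 0,"dy": 1,"dz": 0.8,"ax": -0.252,"ay": -0.242,"az": 0.728,"gripper": -0.3},
    {"dx": 0,"dy": 1,"dz": 0.8,"ax": -0.252,"ay": -0.242,"az": 0.728,"gripper": -0.3},
  ],
)

```text
time: 12.1
eef_pos: [0.4514, 0.0476, 0.2114]
tcp_rot: [0.754, 0.605, 0.16, 0.201]
contact_force: [-0.3, 0.7, -0.4]
opening: 0.455
finger_force: 40.7
```

```bash
python3 -c "
from plan import *
print(get_state()['opening'])
inc(bed((-.044,-.049,.08)),PLACE)"
```

```text
0.4548618262423402
t 12.1 d [ 0.494  0.75  -0.718] a [ 0.    -0.003  0.001] deg 0.2 bedpos [-0.0341 -0.1497  0.1738] q [-0.08 -0.52  2.39 -0.1   0.75  0.2 ]
```

Emit:
jog_arm(
  increments=[
    {"dx": 0.1,"dy": 0.3,"dz": 0,"ax": 0,"ay": 0,"az": 0,"gripper": -0.3},
    {"dx": 0.3,"dy": 0.6,"dz": -0.2,"ax": 0,"ay": 0,"az": 0,"gripper": -0.3},
    {"dx": 0.51,"dy": 0.746,"dz": -0.4,"ax": 0,"ay": 0,"az": 0,"gripper": -0.3},
    {"dx": 0.52,"dy": 0.746,"dz": -0.69,"ax": 0,"ay": 0,"az": 0,"gripper": -0.3},
    {"dx": 0.52,"dy": 0.746,"dz": -0.69,"ax": 0,"ay": 0,"az": 0,"gripper": -0.3},
    {"dx": 0.52,"dy": 0.746,"dz": -0.69,"ax": 0,"ay": 0,"az": 0,"gripper": -0.3},
  ],
)

```text
time: 12.7
eef_pos: [0.5145, 0.1369, 0.1298]
tcp_rot: [0.754, 0.605, 0.16, 0.201]
contact_force: [0.7, -0.7, 0.3]
opening: 0.453
finger_force: 40.7
```

```bash
python3 -c "
from plan import *
inc(bed((-.039,-.049,.025)),PLACE)
inc(bed((-.039,-.049,-.001)),PLACE)
o=[]
for n in('top','side'):
  r=imaging.read_camera(n);P=cloud(r);b=(P-T)@B;h=cv2.cvtColor(r['frame'],cv2.COLOR_BGR2HSV).astype(int)
  m=(h[...,0]>8)&(h[...,0]<20)&(h[...,1]>70)&(abs(b[...,0]+.04)<.05)&(abs(b[...,1]+.05)<.08)&(b[...,2]>.055)&(b[...,2]<.13)
  print(n,m.sum(),np.percentile(b[m],[2,50,98],axis=0).round(3).tolist())
  c=proj(r,bed((-.04,-.05,.05)))[0].astype(int);o.append(cv2.resize(r['frame'][c[1]-40:c[1]+40,c[0]-40:c[0]+40],None,fx=5,fy=5))
cv2.imwrite('pics/s5.png',np.hstack(o))"
```

```text
t 12.7 d [ 0.227 -0.052 -0.414] a [ 0.001 -0.003  0.001] deg 0.3 bedpos [-0.0383 -0.0488  0.082 ] q [ 0.16 -0.13  2.28 -0.37  0.54  0.65]
t 12.7 d [ 0.332 -0.075 -0.601] a [ 0.001 -0.003  0.001] deg 0.3 bedpos [-0.0383 -0.0488  0.082 ] q [ 0.16 -0.13  2.28 -0.37  0.54  0.65]
top 233 [[-0.057, -0.102, 0.087], [-0.031, -0.084, 0.107], [-0.018, -0.007, 0.113]]
side 284 [[-0.055, -0.101, 0.09], [-0.037, -0.082, 0.107], [-0.019, -0.008, 0.111]]
```

View pics/s5.png

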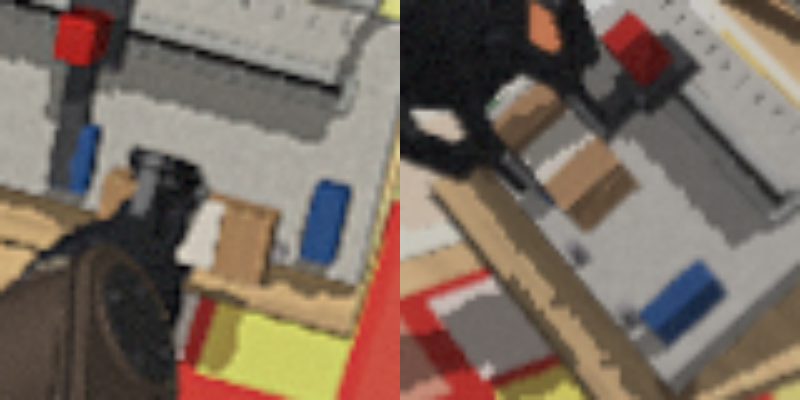

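The view shows the block held level with the bed, notch out, between the stop at (325,225) and the jaw at (85,160). Depth puts its centre at bed y ≈ -0.0545, about 6 mm stop-side of the TCP, so I'll aim TCP y at -0.046.

```bash
python3 -c "
from plan import *
inc(bed((-.039,-.046,.025)),PLACE)
inc(bed((-.039,-.046,.000)),PLACE);print(B[:,0]*.01/.12)"
```

```text
t 12.8 d [ 0.219 -0.028 -0.44 ] a [0.    0.001 0.001] deg 0.1 bedpos [-0.0354 -0.0484  0.0838] q [ 0.16 -0.14  2.27 -0.37  0.54  0.65]
t 12.8 d [ 0.32 -0.05 -0.62] a [0.    0.001 0.001] deg 0.1 bedpos [-0.0354 -0.0484  0.0838] q [ 0.16 -0.14  2.27 -0.37  0.54  0.65]
[ 0.07046069 -0.01560848  0.04166667]
```

Emit:
jog_arm(
  increments=[
    {"dx": 0.11,"dy": -0.01,"dz": -0.22,"ax": 0,"ay": 0,"az": 0,"gripper": -0.3},
    {"dx": 0.22,"dy": -0.03,"dz": -0.43,"ax": 0,"ay": 0,"az": 0,"gripper": -0.3},
    {"dx": 0.27,"dy": -0.04,"dz": -0.52,"ax": 0,"ay": 0,"az": 0,"gripper": -0.3},
    {"dx": 0.29,"dy": -0.045,"dz": -0.56,"ax": 0,"ay": 0,"az": 0,"gripper": -0.3},
    {"dx": 0.29,"dy": -0.045,"dz": -0.56,"ax": 0,"ay": 0,"az": 0,"gripper": -0.3},
  ],
)

```text
time: 13.3
eef_pos: [0.5509, 0.1313, 0.0653]
tcp_rot: [0.754, 0.604, 0.162, 0.203]
contact_force: [0.2, -0.2, 0.1]
opening: 0.458
finger_force: 40.7
```

```bash
python3 -c "
from plan import *
inc(bed((-.039,-.046,.000)),PLACE)"
```

```text
t 13.3 d [ 0.031 -0.003 -0.056] a [0.001 0.001 0.001] deg 0.1 bedpos [-0.0388 -0.0464  0.0077] q [ 0.13  0.07  2.23 -0.48  0.39  0.76]
```

Emit:
jog_arm(
  increments=[
    {"dx": 0.015,"dy": -0.002,"dz": -0.028,"ax": 0,"ay": 0,"az": 0,"gripper": -0.3},
    {"dx": 0.03,"dy": -0.004,"dz": -0.054,"ax": 0,"ay": 0,"az": 0,"gripper": -0.3},
    {"dx": 0.03,"dy": -0.004,"dz": -0.054,"ax": 0,"ay": 0,"az": 0,"gripper": -0.3},
    {"dx": 0.03,"dy": -0.004,"dz": -0.054,"ax": 0,"ay": 0,"az": 0,"gripper": -0.3},
  ],
)

```text
time: 13.7
eef_pos: [0.5537, 0.1312, 0.0578]
tcp_rot: [0.753, 0.605, 0.162, 0.202]
contact_force: [-0.1, 0.4, -1.1]
opening: 0.452
finger_force: 40.7
```

Emit:
jog_arm(
  increments=[
    {"dx": 0.008,"dy": -0.002,"dz": -0.015,"ax": 0,"ay": 0,"az": 0,"gripper": -0.3},
    {"dx": 0.008,"dy": -0.002,"dz": -0.015,"ax": 0,"ay": 0,"az": 0,"gripper": -0.3},
    {"dx": 0.008,"dy": -0.002,"dz": -0.015,"ax": 0,"ay": 0,"az": 0,"gripper": -0.3},
  ],
)

```text
time: 14.0
eef_pos: [0.5545, 0.1312, 0.0568]
tcp_rot: [0.753, 0.605, 0.161, 0.202]
contact_force: [-10.2, 0.4, 9.6]
opening: 0.453
finger_force: 42.2
```

Bed contact. I'll slide down-slope to the pins.

Emit:
jog_arm(
  increments=[
    {"dx": -0.018,"dy": 0.004,"dz": -0.003,"ax": 0,"ay": 0,"az": 0,"gripper": -0.3},
    {"dx": -0.032,"dy": 0.007,"dz": -0.012,"ax": 0,"ay": 0,"az": 0,"gripper": -0.3},
    {"dx": -0.032,"dy": 0.007,"dz": -0.012,"ax": 0,"ay": 0,"az": 0,"gripper": -0.3},
  ],
)

```text
time: 14.3
eef_pos: [0.5512, 0.132, 0.0548]
tcp_rot: [0.753, 0.605, 0.162, 0.202]
contact_force: [-3.3, 1.1, 4.8]
opening: 0.454
finger_force: 41.4
```

```bash
python3 -c "
from plan import *
inc(bed((-.045,-.046,.000)),PLACE);print(get_state()['contact_force']@B)"
```

```text
t 14.3 d [-0.014 -0.     0.005] a [ 0.001  0.001 -0.   ] deg 0.1 bedpos [-0.0439 -0.0456 -0.0014] q [ 0.14  0.09  2.23 -0.51  0.37  0.79]
[-0.57150981  0.36628209  5.91922593]
```

Emit:
jog_arm(
  increments=[
    {"dx": -0.007,"dy": 0.002,"dz": -0.004,"ax": 0,"ay": 0,"az": 0,"gripper": -0.3},
    {"dx": -0.014,"dy": 0.003,"dz": -0.008,"ax": 0,"ay": 0,"az": 0,"gripper": -0.3},
    {"dx": -0.014,"dy": 0.003,"dz": -0.008,"ax": 0,"ay": 0,"az": 0,"gripper": -0.3},
  ],
)

```text
time: 14.6
eef_pos: [0.5504, 0.1323, 0.0544]
tcp_rot: [0.753, 0.604, 0.163, 0.203]
contact_force: [2.2, 0.4, 4.0]
opening: 0.452
finger_force: 41.1
```

```bash
python3 -c "
from plan import *
inc(bed((-.045,-.046,.000)),PLACE);print(get_state()['contact_force']@B)"
```

```text
t 14.6 d [-0.008 -0.002  0.009] a [0.    0.002 0.   ] deg 0.1 bedpos [-0.0448 -0.0456 -0.0014] q [ 0.14  0.09  2.24 -0.51  0.36  0.79]
[3.76505503 0.88667327 2.4034847 ]
```

Against the pins (+3.8 N up-slope). Releasing and retracting along the normal.

Emit:
jog_arm(
  increments=[
    {"dx": 0,"dy": 0,"dz": 0,"ax": 0,"ay": 0,"az": 0,"gripper": 0.3},
    {"dx": 0,"dy": 0,"dz": 0,"ax": 0,"ay": 0,"az": 0,"gripper": 0.3},
    {"dx": 0,"dy": 0,"dz": 0,"ax": 0,"ay": 0,"az": 0,"gripper": 0.3},
    {"dx": 0,"dy": 0,"dz": 0,"ax": 0,"ay": 0,"az": 0,"gripper": 0.3},
    {"dx": -0.08,"dy": 0.02,"dz": 0.14,"ax": 0,"ay": 0,"az": 0,"gripper": 0.3},
    {"dx": -0.24,"dy": 0.05,"dz": 0.43,"ax": 0,"ay": 0,"az": 0,"gripper": 0.3},
    {"dx": -0.5,"dy": 0.11,"dz": 0.87,"ax": 0,"ay": 0,"az": 0,"gripper": 0.3},
    {"dx": -0.5,"dy": 0.11,"dz": 0.87,"ax": 0,"ay": 0,"az": 0,"gripper": 0.3},
  ],
)

```text
time: 15.4
eef_pos: [0.4898, 0.1463, 0.1627]
tcp_rot: [0.753, 0.604, 0.165, 0.204]
contact_force: [-0.3, 0.3, 0.3]
opening: 0.651
finger_force: 0.0
```

```bash
python3 -c "
from plan import *
inc(bed((.035,.0405,.17)),GRIP)
for n in('top','side'):
  r=imaging.read_camera(n);P=cloud(r);b=(P-T)@B;h=cv2.cvtColor(r['frame'],cv2.COLOR_BGR2HSV).astype(int)
  m=(h[...,0]>8)&(h[...,0]<20)&(h[...,1]>70)&(abs(b[...,0]+.04)<.05)&(abs(b[...,1]+.05)<.08)&(b[...,2]>.008)&(b[...,2]<.04)
  print(n,m.sum(),np.percentile(b[m],[2,50,98],axis=0).round(3).tolist())
  m=((h[...,0]<8)|(h[...,0]>172))&(h[...,1]>130)&(b[...,2]>.03)&(b[...,2]<.07)&(abs(b[...,0]-.03)<.03)&(abs(b[...,1])<.12)
  print('grip',np.percentile(b[m],[3,50,97],axis=0).round(3).tolist())
c=proj(r,bed((-.02,-.03,.02)))[0].astype(int);cv2.imwrite('pics/s6.png',cv2.resize(r['frame'][c[1]-45:c[1]+45,c[0]-45:c[0]+45],None,fx=6,fy=6))"
```

```text
t 15.4 d [0.525 0.613 0.667] a [-0.492  0.111  0.864] deg 90.0 bedpos [-0.0446 -0.0449  0.1235] q [ 0.19 -0.24  2.3  -0.35  0.62  0.65]
top 223 [[-0.062, -0.098, 0.011], [-0.037, -0.077, 0.023], [-0.024, -0.005, 0.031]]
grip [[0.026, 0.027, 0.036], [0.039, 0.036, 0.055], [0.049, 0.049, 0.062]]
side 217 [[-0.065, -0.098, 0.017], [-0.046, -0.072, 0.023], [-0.027, -0.002, 0.027]]
grip [[0.023, 0.027, 0.032], [0.034, 0.032, 0.051], [0.046, 0.049, 0.059]]
```

View pics/s6.png

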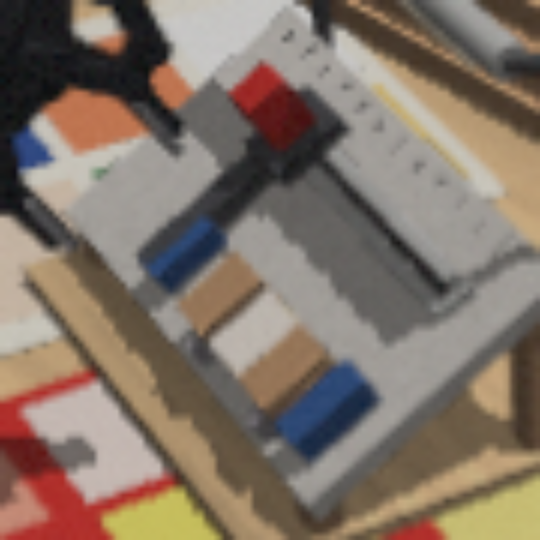

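The view shows the block at (255,325) flat along the pins, notch out, with a small gap to the stop and the jaw open. I'll re-grip the red grip.

Emit:
jog_arm(
  increments=[
    {"dx": -0.1,"dy": 0.2,"dz": 0.3,"ax": -0.492,"ay": 0.111,"az": 0.864,"gripper": 0.3},
    {"dx": -0.1,"dy": 0.4,"dz": 0.6,"ax": -0.492,"ay": 0.111,"az": 0.864,"gripper": 0.3},
    {"dx": -0.1,"dy": 0.613,"dz": 0.667,"ax": -0.492,"ay": 0.111,"az": 0.864,"gripper": 0.3},
    {"dx": -0.1,"dy": 0.613,"dz": 0.667,"ax": -0.492,"ay": 0.111,"az": 0.864,"gripper": 0.3},
    {"dx": -0.1,"dy": 0.613,"dz": 0.667,"ax": -0.492,"ay": 0.111,"az": 0.864,"gripper": 0.3},
    {"dx": -0.1,"dy": 0.613,"dz": 0.667,"ax": -0.492,"ay": 0.111,"az": 0.864,"gripper": 0.3},
    {"dx": -0.1,"dy": 0.613,"dz": 0.667,"ax": -0.492,"ay": 0.111,"az": 0.864,"gripper": 0.3},
    {"dx": 0,"dy": 0.613,"dz": 0.667,"ax": -0.492,"ay": 0.111,"az": 0.864,"gripper": 0.3},
    {"dx": 0.2,"dy": 0.613,"dz": 0.667,"ax": -0.492,"ay": 0.111,"az": 0.864,"gripper": 0.3},
    {"dx": 0.4,"dy": 0.613,"dz": 0.667,"ax": -0.492,"ay": 0.111,"az": 0.864,"gripper": 0.3},
  ],
)

```text
time: 16.5
eef_pos: [0.5374, 0.2184, 0.2343]
tcp_rot: [0.137, 0.956, -0.025, 0.258]
contact_force: [-0.0, 0.8, 0.2]
opening: 0.65
finger_force: 0.0
```

```bash
python3 -c "
from plan import *
inc(bed((.035,.039,.08)),GRIP);inc(bed((.035,.039,.034)),GRIP)"
```

```text
t 16.5 d [ 0.493 -0.081 -0.579] a [-0.015  0.003  0.038] deg 3.7 bedpos [0.0179 0.0357 0.1701] q [ 0.33 -0.13  2.06 -0.39  0.79 -0.74]
t 16.5 d [ 0.68  -0.123 -0.911] a [-0.015  0.003  0.038] deg 3.7 bedpos [0.0179 0.0357 0.1701] q [ 0.33 -0.13  2.06 -0.39  0.79 -0.74]
```

Emit:
jog_arm(
  increments=[
    {"dx": 0.3,"dy": -0.04,"dz": -0.25,"ax": -0.015,"ay": 0.003,"az": 0.038,"gripper": 0.3},
    {"dx": 0.49,"dy": -0.08,"dz": -0.58,"ax": -0.015,"ay": 0.003,"az": 0.038,"gripper": 0.3},
    {"dx": 0.58,"dy": -0.1,"dz": -0.74,"ax": -0.015,"ay": 0.003,"az": 0.038,"gripper": 0.3},
    {"dx": 0.68,"dy": -0.12,"dz": -0.91,"ax": -0.015,"ay": 0.003,"az": 0.038,"gripper": 0.3},
    {"dx": 0.68,"dy": -0.12,"dz": -0.91,"ax": -0.015,"ay": 0.003,"az": 0.038,"gripper": 0.3},
    {"dx": 0.68,"dy": -0.12,"dz": -0.91,"ax": -0.015,"ay": 0.003,"az": 0.038,"gripper": -1},
    {"dx": 0.68,"dy": -0.12,"dz": -0.91,"ax": -0.015,"ay": 0.003,"az": 0.038,"gripper": -1},
    {"dx": 0.68,"dy": -0.12,"dz": -0.91,"ax": -0.015,"ay": 0.003,"az": 0.038,"gripper": -1},
    {"dx": 0.68,"dy": -0.12,"dz": -0.91,"ax": -0.015,"ay": 0.003,"az": 0.038,"gripper": -1},
    {"dx": 0.68,"dy": -0.12,"dz": -0.91,"ax": -0.015,"ay": 0.003,"az": 0.038,"gripper": -1},
  ],
  force=60,
)

```text
time: 17.5
eef_pos: [0.6187, 0.2049, 0.1294]
tcp_rot: [0.108, 0.959, -0.026, 0.26]
contact_force: [-0.3, 0.6, 0.3]
opening: 0.24
finger_force: 60.1
```

```bash
python3 -c "
from plan import *
inc(bed((.035,.015,.034)),GRIP);print(get_state()['contact_force']@B)"
```

```text
t 17.5 d [-0.041 -0.205 -0.037] a [-0.003  0.004  0.003] deg 0.5 bedpos [0.0368 0.0401 0.0381] q [ 0.25  0.15  2.   -0.44  0.56 -0.77]
[-0.18087016  0.54477469  0.47164033]
```

Emit:
jog_arm(
  increments=[
    {"dx": -0.015,"dy": -0.07,"dz": 0,"ax": 0,"ay": 0,"az": 0,"gripper": -1},
    {"dx": -0.03,"dy": -0.14,"dz": 0,"ax": 0,"ay": 0,"az": 0,"gripper": -1},
    {"dx": -0.045,"dy": -0.2,"dz": 0,"ax": 0,"ay": 0,"az": 0,"gripper": -1},
    {"dx": -0.055,"dy": -0.25,"dz": 0,"ax": 0,"ay": 0,"az": 0,"gripper": -1},
    {"dx": -0.06,"dy": -0.27,"dz": 0,"ax": 0,"ay": 0,"az": 0,"gripper": -1},
    {"dx": -0.06,"dy": -0.27,"dz": 0,"ax": 0,"ay": 0,"az": 0,"gripper": -1},
  ],
)

```text
time: 18.1
eef_pos: [0.6112, 0.1715, 0.1294]
tcp_rot: [0.108, 0.959, -0.026, 0.26]
contact_force: [-5.9, 3.2, 4.9]
opening: 0.236
finger_force: 61.1
```

Emit:
jog_arm(
  increments=[
    {"dx": -0.002,"dy": -0.01,"dz": 0,"ax": 0,"ay": 0,"az": 0,"gripper": -1},
    {"dx": -0.004,"dy": -0.02,"dz": 0,"ax": 0,"ay": 0,"az": 0,"gripper": -1},
    {"dx": -0.004,"dy": -0.02,"dz": 0,"ax": 0,"ay": 0,"az": 0,"gripper": -1},
  ],
)

```text
time: 18.4
eef_pos: [0.6112, 0.1714, 0.1294]
tcp_rot: [0.108, 0.959, -0.024, 0.261]
contact_force: [-4.5, 10.9, 2.1]
opening: 0.242
finger_force: 60.7
```

Emit:
jog_arm(
  increments=[
    {"dx": -0.004,"dy": -0.02,"dz": 0,"ax": 0,"ay": 0,"az": 0,"gripper": -1},
    {"dx": -0.004,"dy": -0.02,"dz": 0,"ax": 0,"ay": 0,"az": 0,"gripper": -1},
    {"dx": -0.004,"dy": -0.02,"dz": 0,"ax": 0,"ay": 0,"az": 0,"gripper": -1},
  ],
)

```text
time: 18.7
eef_pos: [0.6112, 0.1712, 0.1294]
tcp_rot: [0.108, 0.959, -0.022, 0.262]
contact_force: [-0.9, 18.4, 0.0]
opening: 0.245
finger_force: 60.5
```

```bash
python3 -c "
from plan import *
inc(bed((.035,.0,.034)),GRIP);print(get_state()['contact_force']@B)
for n in('top','side'):
  r=imaging.read_camera(n);P=cloud(r);b=(P-T)@B;h=cv2.cvtColor(r['frame'],cv2.COLOR_BGR2HSV).astype(int)
  m=(h[...,0]>8)&(h[...,0]<20)&(h[...,1]>70)&(abs(b[...,0]+.04)<.05)&(abs(b[...,1]+.05)<.08)&(b[...,2]>.008)&(b[...,2]<.04)
  print(n,m.sum(),np.percentile(b[m],[2,50,98],axis=0).round(3).tolist())
c=proj(r,bed((-.04,-.05,.02)))[0].astype(int);cv2.imwrite('pics/s7.png',cv2.resize(r['frame'][c[1]-30:c[1]+30,c[0]-30:c[0]+30],None,fx=9,fy=9))"
```

```text
t 18.7 d [-0.006 -0.046 -0.037] a [-0.008  0.007  0.001] deg 1.0 bedpos [0.0368 0.0056 0.0382] q [ 0.19  0.1   2.05 -0.39  0.52 -0.86]
[-4.2325039  17.75889074  2.44751301]
top 283 [[-0.064, -0.101, 0.01], [-0.042, -0.064, 0.024], [-0.025, -0.009, 0.031]]
side 200 [[-0.064, -0.104, 0.018], [-0.046, -0.052, 0.023], [-0.027, -0.008, 0.027]]
```

View pics/s7.png

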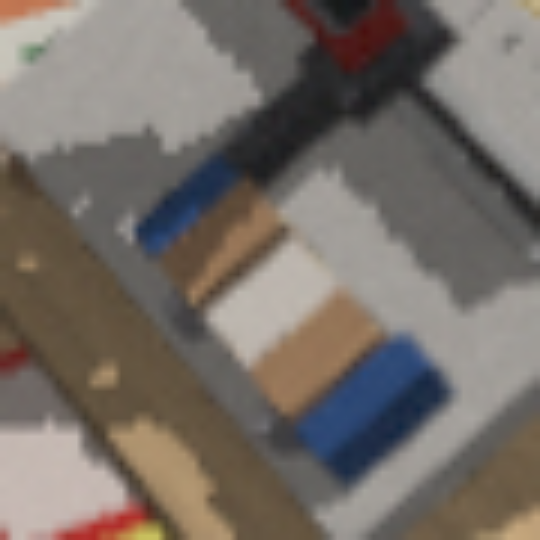

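The block (265,310) sits tight between stop and jaw, with 18 N reaction and no motion. Easing off, releasing and retracting.

Emit:
jog_arm(
  increments=[
    {"dx": 0.004,"dy": 0.02,"dz": 0,"ax": 0,"ay": 0,"az": 0,"gripper": -1},
    {"dx": 0.004,"dy": 0.02,"dz": 0,"ax": 0,"ay": 0,"az": 0,"gripper": 0.3},
    {"dx": 0.004,"dy": 0.02,"dz": 0,"ax": 0,"ay": 0,"az": 0,"gripper": 0.3},
    {"dx": 0.004,"dy": 0.02,"dz": 0,"ax": 0,"ay": 0,"az": 0,"gripper": 0.3},
    {"dx": 0.004,"dy": 0.02,"dz": 0,"ax": 0,"ay": 0,"az": 0,"gripper": 0.3},
    {"dx": -0.1,"dy": 0.04,"dz": 0.2,"ax": 0,"ay": 0,"az": 0,"gripper": 0.3},
    {"dx": -0.3,"dy": 0.07,"dz": 0.52,"ax": 0,"ay": 0,"az": 0,"gripper": 0.3},
    {"dx": -0.5,"dy": 0.11,"dz": 0.87,"ax": 0,"ay": 0,"az": 0,"gripper": 0.3},
    {"dx": -0.5,"dy": 0.11,"dz": 0.87,"ax": 0,"ay": 0,"az": 0,"gripper": 0.3},
    {"dx": -0.5,"dy": 0.11,"dz": 0.87,"ax": 0,"ay": 0,"az": 0,"gripper": 0.3},
  ],
)

```text
time: 19.8
eef_pos: [0.5508, 0.1805, 0.235]
tcp_rot: [0.108, 0.959, -0.026, 0.261]
contact_force: [-0.0, -0.2, -1.4]
opening: 0.652
finger_force: 0.0
```

```bash
python3 -c "
from plan import *
o=[]
for n in('top','side'):
  r=imaging.read_camera(n);P=cloud(r);b=(P-T)@B;h=cv2.cvtColor(r['frame'],cv2.COLOR_BGR2HSV).astype(int)
  m=(h[...,0]>8)&(h[...,0]<20)&(h[...,1]>70)&(abs(b[...,0]+.04)<.05)&(abs(b[...,1]+.05)<.08)&(b[...,2]>.008)&(b[...,2]<.04)
  print(n,m.sum(),np.percentile(b[m],[2,50,98],axis=0).round(3).tolist())
  c=proj(r,bed((-.04,-.05,.02)))[0].astype(int);o.append(cv2.resize(r['frame'][c[1]-25:c[1]+25,c[0]-25:c[0]+25],None,fx=8,fy=8))
cv2.imwrite('pics/s8.png',np.hstack(o))"
```

```text
top 268 [[-0.063, -0.102, 0.01], [-0.042, -0.076, 0.024], [-0.025, -0.011, 0.029]]
side 200 [[-0.065, -0.103, 0.018], [-0.046, -0.07, 0.023], [-0.027, -0.009, 0.027]]
```

View pics/s8.png

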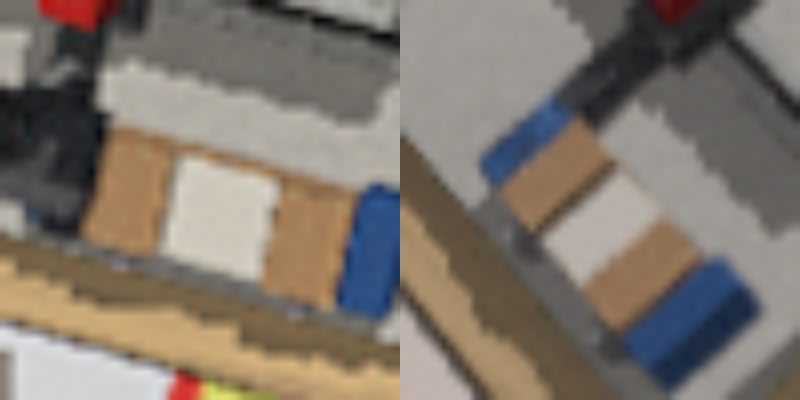

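The block is snug between stop and jaw with no gaps in either view. Handing in.

```bash
python3 -c "
from plant import job
print(job.sign_off())"
```

```text
the job is handed in; nothing more can be done
None
```

The pine block lies flat on the bed, notch out, against both pins and held between stop and jaw with no visible gap at either end; the job was handed in at about 20 s, and sign-off returned no verdict.

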